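# Empty the specimen scuttle into the sorting tray

### The job

Carry the little scuttle of stones by its bail to the white tray and stand it on the bench right beside the tray. Let go, take it again by the heel grip at the bottom of its back, and tip it low over the tray so that all three stones end up lying in the tray. Then stand the empty scuttle upright on the bench beside the tray and let go, leaving the other things on the bench undisturbed.

Things in the scene. Friction and masses are not known exactly. Their poses are not given: they have to be found in the camera images.
- scuttle: sheet-aluminium pail with a pouring lip, three stones in it, in all about 0.55 kg. Origin under its floor (on the bench), z up, lip to its -x. 100 mm wide (y); floor x = -38 to 43 mm, back wall at x = 43 to z = 80 mm; front wall leans out 50 degrees up to the lip at x = -98, z = 50 mm. Tipped lip-down, stones slide from about 70 degrees and are out at 85 to 90
- bail: the scuttle's bail: steel wire arch 118 mm wide, hinged on the sides about the scuttle's y axis at its point (0, 0, 70) mm, where its origin lies; z points up the arch. It swings up to 0.5 rad either way from upright; light friction keeps it where it is left. Hung by the bail, the scuttle stays nearly level
- bail_sleeve (a point): middle of the black sleeve on top of the bail, 65 mm above the pins (135 mm above the bench with the bail upright): a bar 16 mm thick and 56 mm long along the scuttle's y
- heel: the heel grip: a black flat-sided lug at the bottom of the scuttle's back, 14 mm thick (y), 46 mm long (x = 43 to 89 mm of the scuttle), 40 mm high (z = 16 to 56 mm). Origin on the back wall at z = 36 mm, axes as the scuttle's. Rigid with the scuttle
- heel_grip (a point): middle of the lug's flat sides, at (70, 0, 36) mm of the scuttle: the place to pinch it, closing along the scuttle's y
- tray: white open rectangular sorting tray, fixed to the bench, 150 (x) x 220 (y) mm outside, 36 mm high, walls and floor 5 mm. Origin: centre of its underside. It stands to the left of the scuttle, which starts on its -y side
- specimen_a: pale mottled stone, 38 x 49 x 26 mm, in the scuttle. Origin: centre of its underside as it starts
- specimen_b: pale angular stone, 38 x 32 x 27 mm, in the scuttle; origin likewise
- specimen_c: small reddish-brown stone, 39 x 25 x 22 mm, in the scuttle; origin likewise
- tape_roll: roll of masking tape lying flat, 104 x 102 x 25 mm, a bystander; origin under its centre
- rock_3: dark grey stone lying on the bench, 51 x 38 x 31 mm, a bystander; origin under its centre
- petri_dish: clear flat dish, 91 mm across, 14 mm high, a bystander; origin under its centre
- loupe: small folding magnifier, 27 x 36 x 16 mm, a bystander; origin under its centre
- pen: black pen, 145 mm long, 12 mm thick, lying along its own y, a bystander; origin under its centre
- weight: brass balance weight with a knob, 25 mm across, 27 mm high, a bystander; origin under its centre
- sample_pot: white lidded pot, 67 mm across, 54 mm high, a bystander; origin under its centre
- marker: blue and white marker pen, 137 mm long, 14 mm thick, lying along its own y left of the tray, a bystander; origin under its centre

How it is judged:
On the way, in this order (a step that is already met when the one before it is completed fails the run):
1. the scuttle is lifted clear of the bench by its bail (contact force between the fingers and bail above 1 N and height (world z) of scuttle above 0.02 m), for 0.2 s.
2. the scuttle, stones still in it, stands upright on the bench beside the tray (centres within 300 mm), released (height (world z) of scuttle below 0.003 m and angle between scuttle's own z axis and vertical below 0.06 rad and horizontal distance between scuttle and tray below 0.3 m and contact force between the fingers and scuttle below 0.1 N and distance between each of specimen_a, specimen_b, specimen_c and scuttle below 0.1 m), for 0.2 s.
3. the scuttle, held by its heel grip, is tipped more than 60 degrees (contact force between the fingers and heel above 1 N and angle between scuttle's own z axis and vertical above 1.05 rad), for 0.2 s.
At the end, for the whole second after the job is handed in: All three stones lie still inside the tray, and the empty scuttle stands upright (within 0.06 rad) and at rest on the bench itself, its centre within 300 mm of the tray's centre (height (world z) of scuttle below 0.003 m and angle between scuttle's own z axis and vertical below 0.06 rad and horizontal distance between scuttle and tray below 0.3 m and linear speed of each of scuttle, specimen_a, specimen_b, specimen_c below 0.02 m/s and x of specimen_a in the frame of tray between -0.075 and 0.075 m and y of specimen_a in the frame of tray between -0.11 and 0.11 m and z of each of specimen_a, specimen_b, specimen_c in the frame of tray below 0.06 m and x of specimen_b in the frame of tray between -0.075 and 0.075 m and y of specimen_b in the frame of tray between -0.11 and 0.11 m and x of specimen_c in the frame of tray between -0.075 and 0.075 m and y of specimen_c in the frame of tray between -0.11 and 0.11 m); the robot touches nothing.
It fails at once if a bystander is moved more than 40 mm (distance of any of tape_roll, rock_3, petri_dish, loupe, pen, weight, sample_pot, marker from where it was at the start of the episode above 0.04 m).
It fails at once if the scuttle is tipped more than 60 degrees while its floor is more than 280 mm above the bench (angle between scuttle's own z axis and vertical above 1.05 rad and height (world z) of scuttle above 0.28 m).
It also fails if it takes over 72 s, if anything falls off the work surface, if the arm or the gripper's body presses on something with over 40 N, if the wrist force passes 120 N, or if a joint passes its speed limit or range.

### The arm

A 6-joint arm with a two-finger parallel gripper is mounted at the origin on a cart in front of the work surface, level with it; the furniture and walls round the work are solid. World frame = base frame: x ahead of the robot, y to its left, z up, the work surface at z = 0. Lengths are in m, angles in rad, forces in N, time in s.
With the tool pointing down it reaches from about 0.3 to 0.875 m from the base axis. Payload 4.2 kg.
Tool frame: the origin (TCP) lies between the finger pads; the fingertips stand 17 mm ahead of it and the grasp point (between the pads) lies 2 mm behind it; z points along the fingers, y is the line along which they close (so a half turn about z gives the same grasp; the last joint's range is limited). The gripper opens to 85 mm and grips with 20 to 120 N. Pads are 22 mm wide; open, the fingers measure 114 mm over their backs; the gripper's body (76 mm by 85 mm) begins 54 mm behind the grasp point. The pads swing forward as they close: fully open they stand 13 mm farther back than shut.
Start: joints at [-1.265, 0.32, 1.565, -0, 1.257, -0.02], TCP at [0.184, -0.545, 0.248] pointing down, gripper open.
Joint ranges: [-3.11, 3.11], [-0.84, 2.01], [0.21, 2.61], [-1.34, 4.49], [0.05, 2.63], [-2.56, 2.56]. Speed limits (rad/s): [2.57, 2.57, 3.14, 3.14, 3.14, 3.14].

### API

Orientations are given as a unit quaternion [w, x, y, z].
In Python, from workcell import telemetry, get_image, calibration, r gives the robot as it stands.
- The arm moves only by the shell command python3 -m inch 'ROWS' [FORCE]. ROWS is a JSON object of lists of equal length, an entry for each row: "linear": the shift along the world's x, y, z as a fraction of full scale, a list of three; "rotation": the turn, a rotation vector about the world's x, y, z as a fraction of full scale, a list of three; "fingers": the opening, from 0 (shut) to 1 (fully open). A call has 1 to 12 rows; each row shifts and turns the commanded pose from where the row before left it; what a row does not reach is not made up. Full scale, the value 1, is 100 mm for a shift and 30 degrees for a turn. A row lasts 1/12 s, in which the tool goes at most 41.7 mm and 7.16 degrees, less where a joint would pass 70% of its speed; a pose out of reach is approached as far as the arm can. A call with a number of a shift or a turn outside -1 to 1 is refused whole. A call with a gripper value outside its range is refused whole. The fingers move at their own pace and stop on an object; FORCE is the grip in N (left out, the last holds). Time passes only in rows, so rows that do not move let the fingers close. It gives the time, the measured TCP pose, the force, the opening and the grip force at its end, in the units of the state.
- telemetry.get_obs(): the state, without advancing time (a new reading comes with each control period).
- get_image(name): name is "scene" or "top" or "wrist"; returns (picture, depth): 480x640x3 uint8, red, green, blue; 480x640 float32, m along the optical axis (not along the pixel's ray), 0 where there is no reading.
- calibration(name): a dict with "fx", "fy", "cx", "cy" (pixels), "extrinsics" (4x4, takes a point from world to camera coordinates); the wrist camera has in their place "mount" (4x4, takes a point from camera to tool coordinates, whose origin is the TCP and whose axes are the flange's). Camera axes: x right, y down, z forward; pixel columns grow to the right and rows downward; lengths in m; the calibration is good to about 2 mm. A picture is of the moment at which its call begins: read the wrist's pose just before it. calibration takes no time and is no camera call.
- r.hand_in(): hands the job in; it is judged then, once.
The state is a dict: "t": time; "joints": joint angles; "joint_vel": joint speeds; "joint_torque": joint torques, N m; "position": TCP position; "tool_rot": TCP orientation; "contact_force": force on the tool from outside, world axes, zero at the start; "moment": the same for the moment, N m; "finger_gap": opening from 0.0 (shut) to 1.0 (fully open); "grip_force": force on a finger pad.
Only numpy, scipy, OpenCV 4.12 (cv2) and the standard library are available. Lean on these libraries where they do the work, as an engineer would, in place of code of your own. Each camera call takes 0.05 s, during which the arm holds its last target. There are 200 camera calls.

## Working session

There is one attempt and no reset: what is moved stays moved. The work goes in short steps, Python scripts to look and compute and a shell command to move; the robot and the scene stay as the last step left them, time stands still between calls to the robot, and variables do not carry over. Pictures are saved under pics/ and viewed, at most 10 in all, crops included, and the job is handed in when it is done.

```bash
mkdir -p pics; ls; cat > h.py <<'E'
import numpy as np, cv2
from workcell import telemetry, get_image, calibration, r
from scipy.spatial.transform import Rotation as R
def cam(n):
    o=telemetry.get_obs(); im,d=get_image(n); return im,d,o
def save(im,n): cv2.imwrite('pics/'+n,im[:,:,::-1])
def pts(n,d,o):
    c=calibration(n); v,u=np.mgrid[:480,:640]
    p=np.stack([(u-c['cx'])/c['fx']*d,(v-c['cy'])/c['fy']*d,d,np.ones_like(d)],-1)
    if n=='wrist':
        q=o['tool_rot']; T=np.eye(4); T[:3,:3]=R.from_quat([q[1],q[2],q[3],q[0]]).as_matrix(); T[:3,3]=o['position']; M=T@np.array(c['mount'])
    else: M=np.linalg.inv(np.array(c['extrinsics']))
    return (p@M.T)[...,:3]
E
python3 - <<'E'
from h import *
im,d,o=cam('top'); save(im,'top0.png'); np.save('top0.npy',pts('top',d,o))
im2,d2,o=cam('scene'); save(im2,'sc0.png'); np.save('sc0.npy',pts('scene',d2,o))
print(o)
print(calibration('top'))
E
```

```text
pics
{'t': 0.05, 'joints': array([-1.26500787e+00,  3.20242361e-01,  1.56564716e+00,  1.28900794e-05,
        1.25740741e+00, -2.00184833e-02]), 'joint_vel': array([-0.00174747, -0.00043795, -0.00222904,  0.00104039, -0.00125279,
        0.00143665]), 'joint_torque': array([ 1.06831569e-03, -4.16797256e+01, -2.34983128e+01,  5.64506394e-06,
        4.42952674e-03,  3.17211665e-06]), 'position': array([ 0.18390349, -0.54433194,  0.24752307]), 'tool_rot': array([-8.44324391e-04,  9.86760512e-01,  1.62181892e-01, -1.15276509e-04]), 'contact_force': array([-0.12187978,  0.07210077, -0.91089813]), 'moment': array([ 0.02329768, -0.01530367, -0.02540149]), 'grip_force': 0.0, 'finger_gap': 0.9987153644748767}
{'fx': 502.7351383907507, 'fy': 502.7351383907507, 'cx': 323.9731129027149, 'cy': 242.57422285327104, 'extrinsics': array([[ 0.01707038, -0.99984448,  0.00443011, -0.03075881],
       [-0.99548459, -0.01740939, -0.09331319,  0.58512907],
       [ 0.0933758 , -0.00281721, -0.99562695,  1.56383084],
       [ 0.        ,  0.        ,  0.        ,  1.        ]])}
```

View pics/top0.png

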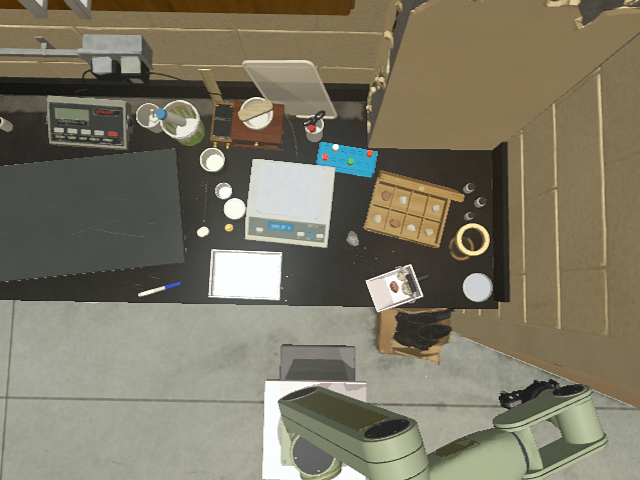

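View pics/sc0.png

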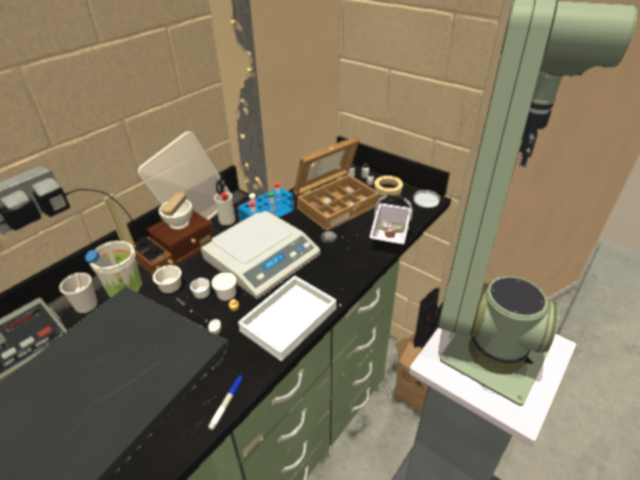

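The top view shows the tray at about (246,275), and the scuttle at about (395,287) with its lip to the left and lug at about (425,277). The dish is at (478,287), the tape at (472,240), the dark rock at (352,238) and the marker at (160,289). I'll measure these and zoom in.

```bash
python3 - <<'E'
from h import *
im=cv2.imread('pics/top0.png'); P=np.load('top0.npy')
c=im[250:325,350:440]; cv2.imwrite('pics/c0.png',cv2.resize(c,None,fx=6.6,fy=6.6,interpolation=cv2.INTER_CUBIC))
for n,(u,v) in dict(dish=(478,287),tapec=(472,240),rock=(352,238),bench=(300,290),scale=(290,190),box=(407,208),mk1=(140,295),mk2=(180,284),edge=(330,300)).items(): print(n,P[v,u].round(3))
x=P[150:320,190:300]; m=(x[...,2]>.028)&(x[...,2]<.045)&(x[...,0]<.55)
q=x[m][:,:2].astype(np.float32); print('tray',cv2.minAreaRect(q),len(q))
x=P[250:325,350:440]; m=(x[...,2]>.012)&(x[...,2]<.2); q=x[m]; print('sc',q.min(0),q.max(0),len(q))
rt=cv2.minAreaRect(q[:,:2].astype(np.float32));print(rt,cv2.boxPoints(rt))
for lo,hi in [(.09,.12),(.12,.15)]:
  s=q[(q[:,2]>lo)&(q[:,2]<hi)]; print(lo,len(s),s.round(3)[:12])
E
```

```text
dish [ 0.454 -0.515  0.003]
tapec [ 0.605 -0.498  0.   ]
rock [ 0.602 -0.109  0.025]
bench [0.435 0.053 0.001]
scale [0.743 0.088 0.073]
box [ 0.7   -0.283  0.031]
mk1 [0.41  0.558 0.01 ]
mk2 [0.447 0.436 0.   ]
edge [ 0.405 -0.043  0.003]
tray ((0.4792785346508026, 0.22697439789772034), (0.22113749384880066, 0.14555959403514862), 88.88420104980469) 289
sc [ 0.37479473 -0.34354745  0.01202257] [ 0.55867173 -0.13601763  0.14956089] 1313
((0.49106860160827637, -0.24204133450984955), (0.19243671000003815, 0.19132454693317413), 17.402359008789062) [[ 0.37064368 -0.17953469]
 [ 0.42786506 -0.36210197]
 [ 0.6114935  -0.30454797]
 [ 0.5542722  -0.1219807 ]]
0.09 24 [[ 0.512 -0.243  0.091]
 [ 0.512 -0.245  0.096]
 [ 0.512 -0.247  0.103]
 [ 0.512 -0.25   0.105]
 [ 0.513 -0.267  0.091]
 [ 0.513 -0.27   0.092]
 [ 0.509 -0.245  0.094]
 [ 0.509 -0.248  0.097]
 [ 0.508 -0.249  0.11 ]
 [ 0.508 -0.251  0.117]
 [ 0.508 -0.253  0.12 ]
 [ 0.51  -0.285  0.091]]
0.12 132 [[ 0.505 -0.252  0.129]
 [ 0.505 -0.256  0.121]
 [ 0.502 -0.255  0.127]
 [ 0.502 -0.257  0.133]
 [ 0.499 -0.257  0.132]
 [ 0.499 -0.261  0.13 ]
 [ 0.496 -0.257  0.131]
 [ 0.496 -0.26   0.131]
 [ 0.496 -0.263  0.131]
 [ 0.493 -0.26   0.135]
 [ 0.493 -0.263  0.135]
 [ 0.49  -0.262  0.136]]
```

View pics/c0.png

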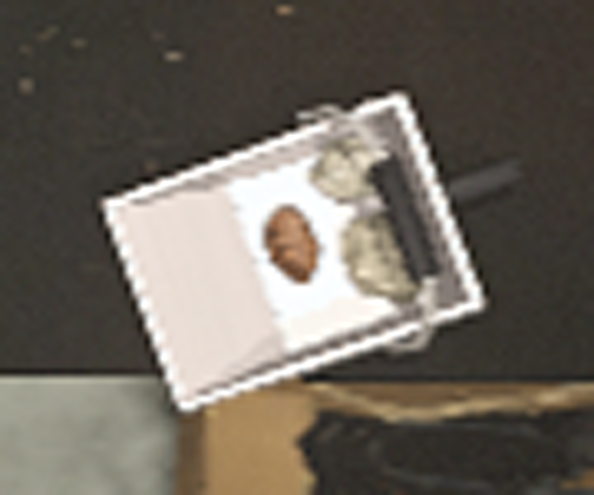

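The crop shows the lip corners at about (103,203) and (183,408), the back corners at (403,97) and (482,303), and the black sleeve centred near (405,218). The lug points right towards (518,170). I'll ray-cast these.

```bash
cat >> h.py <<'E'
def ray(n,u,v,z):
    c=calibration(n); M=np.linalg.inv(np.array(c['extrinsics'])); o=M[:3,3]
    d=M[:3,:3]@np.array([(u-c['cx'])/c['fx'],(v-c['cy'])/c['fy'],1]); return o+d*(z-o[2])/d[2]
E
python3 - <<'E'
from h import *
P=np.load('top0.npy')
f=lambda a,b,z: ray('top',350+a/6.6-.42,250+b/6.6-.42,z)
l1,l2=f(103,203,.05),f(183,408,.05); b1,b2=f(403,97,.08),f(482,303,.08)
print('lip',l1,l2,np.linalg.norm(l1-l2)); print('back',b1,b2,np.linalg.norm(b1-b2))
ml,mb=(l1+l2)/2,(b1+b2)/2; ax=(mb-ml)[:2]; L=np.linalg.norm(ax); ax/=L; print('len(141)',L,'yaw',np.degrees(np.arctan2(ax[1],ax[0])))
print('origin from lip',ml[:2]+ax*.098,'from back',mb[:2]-ax*.043)
for z in(.12,.135):print('sleeve',f(405,218,z))
print('lug end',f(518,170,.056))
x=P[250:325,350:440].reshape(-1,3); s=x[(x[:,2]>.12)&(x[:,2]<.15)]
print(cv2.minAreaRect(s[:,:2].astype(np.float32)),np.median(s,0))
# tray by color
im=cv2.imread('pics/top0.png'); m=(im.min(2)>150).astype(np.uint8); m[:245]=0;m[:,:200]=0;m[:,295:]=0
cs,_=cv2.findContours(m,0,2); c=max(cs,key=cv2.contourArea); q=np.array([ray('top',*p[0],.036)[:2] for p in c],np.float32); print('tray',cv2.minAreaRect(q),q.min(0),q.max(0))
E
```

```text
lip [ 0.46814957 -0.15030538  0.05      ] [ 0.37331522 -0.1885709   0.05      ] 0.10226340731451236
back [ 0.51878756 -0.2859437   0.08      ] [ 0.42470826 -0.32236152  0.08      ] 0.1008819645375428
len(141) 0.1440505836770444 yaw -69.25864226039448
origin from lip [ 0.4554391  -0.26108663] from back [ 0.45651946 -0.2639395 ]
sleeve [ 0.4623668  -0.27984907  0.12      ]
sleeve [ 0.46211161 -0.27719758  0.135     ]
lug end [ 0.48678537 -0.34411499  0.056     ]
((0.46030184626579285, -0.27588599920272827), (0.1003529503941536, 0.015543913468718529), 21.604843139648438) [ 0.46099529 -0.27424481  0.13926498]
tray ((0.4816586673259735, 0.22523759305477142), (0.2222309708595276, 0.14957129955291748), 88.69659423828125) [0.405227   0.11313822] [0.5585676  0.33783972]
```

Scuttle origin is about (0.456, -0.2625), its x axis at yaw about -69°. The sleeve is at (0.461, -0.276, 0.133), leaning 0.23 rad towards the heel. Lengths agree with the sizes given (144 against 141 mm, 101 against 100 mm). The tray is at (0.481, 0.226). Next I move above the sleeve.

```bash
python3 -m inch '{"linear":[[0.23,0.224,0],[0.23,0.224,0],[0.23,0.224,0],[0.23,0.224,0],[0.23,0.224,0],[0.23,0.224,0],[0.23,0.224,0],[0.23,0.224,0],[0.23,0.224,0],[0.23,0.224,0],[0.23,0.224,0],[0.23,0.224,0]],"rotation":[[0,0,0.0064],[0,0,0.0064],[0,0,0.0064],[0,0,0.0064],[0,0,0.0064],[0,0,0.0064],[0,0,0.0064],[0,0,0.0064],[0,0,0.0064],[0,0,0.0064],[0,0,0.0064],[0,0,0.0064]],"fingers":[1,1,1,1,1,1,1,1,1,1,1,1]}' 60
python3 -m inch '{"linear":[[0,0,0]],"rotation":[[0,0,0]],"fingers":[1]}'
python3 - <<'E'
from h import *
im,d,o=cam('wrist'); save(im,'w1.png'); P=pts('wrist',d,o)
m=(P[...,2]>.115)&(P[...,2]<.15)&(im.max(2)<80); s=P[m]; print(len(s),np.median(s,0),cv2.minAreaRect(s[:,:2].astype(np.float32)))
print(o['position'],o['tool_rot'],o['joints'])
m=(P[...,2]>.04)&(P[...,2]<.058)&(P[...,1]<-.29)&(im.max(2)<90)
s=P[m];print('lug',len(s),cv2.minAreaRect(s[:,:2].astype(np.float32)) if len(s) else 0)
E
```

```text
t: 1.1
position: [0.4608, -0.2746, 0.248]
tool_rot: [-0.0, 0.983, 0.182, -0.0]
contact_force: [-0.2, -0.9, -0.4]
finger_gap: 0.999
grip_force: 0.0
t: 1.18
position: [0.4632, -0.2724, 0.2479]
tool_rot: [-0.001, 0.983, 0.184, 0.001]
contact_force: [0.4, 0.4, -0.3]
finger_gap: 1.001
grip_force: 0.0
2178 [ 0.46287794 -0.27422236  0.13963537] ((0.46097061038017273, -0.27505597472190857), (0.05573931336402893, 0.015134788118302822), 21.058656692504883)
[ 0.46320278 -0.27240588  0.24787839] [-9.23111709e-04  9.82869477e-01  1.84298192e-01  9.56698342e-04] [-0.55450819  0.26062574  1.6504706   0.00281513  1.2303291   0.64463243]
lug 2810 ((0.49764522910118103, -0.4449309706687927), (0.26776260137557983, 0.12009774148464203), 77.19417572021484)
```

View pics/w1.png

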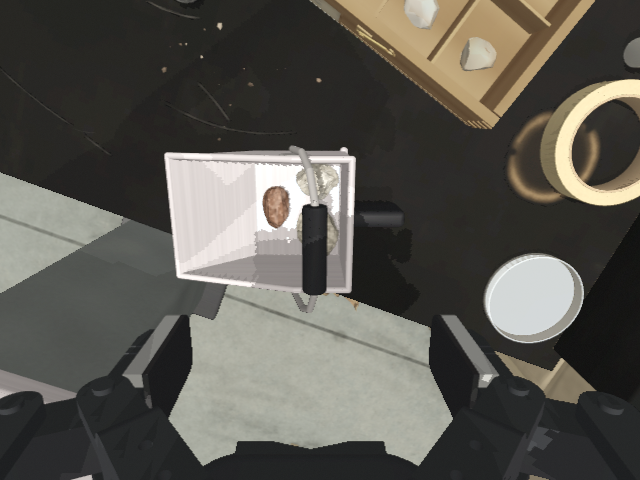

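The wrist view shows the sleeve at about (314,250), square to the closing line. It measures 56 x 15 mm at (0.461, -0.275), top at z 0.14. I go down, close and lift slightly.

```bash
python3 -m inch '{"linear":[[-0.01,-0.015,-0.2],[-0.01,-0.015,-0.2],[0,0,-0.2],[0,0,-0.2],[0,0,-0.2],[0,0,-0.16],[0,0,0],[0,0,0],[0,0,0],[0,0,0],[0,0,0],[0,0,0]],"rotation":[[0,0,0],[0,0,0],[0,0,0],[0,0,0],[0,0,0],[0,0,0],[0,0,0],[0,0,0],[0,0,0],[0,0,0],[0,0,0],[0,0,0]],"fingers":[1,1,1,1,1,1,1,0,0,0,0,0]}' 60
python3 -m inch '{"linear":[[0,0,0],[0,0,0],[0,0,0],[0,0,0.1],[0,0,0.1],[0,0,0.1],[0,0,0.1],[0,0,0.1],[0,0,0.1],[0,0,0.1],[0,0,0],[0,0,0]],"rotation":[[0,0,0],[0,0,0],[0,0,0],[0,0,0],[0,0,0],[0,0,0],[0,0,0],[0,0,0],[0,0,0],[0,0,0],[0,0,0],[0,0,0]],"fingers":[0,0,0,0,0,0,0,0,0,0,0,0]}'
```

```text
t: 2.23
position: [0.4584, -0.2793, 0.1333]
tool_rot: [0.001, 0.983, 0.182, 0.001]
contact_force: [-0.2, 1.1, 0.8]
finger_gap: 0.297
grip_force: 0.0
t: 3.23
position: [0.4584, -0.2792, 0.2031]
tool_rot: [0.001, 0.983, 0.182, 0.001]
contact_force: [-0.7, -1.4, -5.3]
finger_gap: 0.168
grip_force: 59.1
```

The scuttle hangs at about 0.07 m with a 5.3 N load. Next I carry it to (0.475, -0.02) while turning it -21°.

```bash
python3 -m inch '{"linear":[[0.005,0.08,0],[0.01,0.16,0],[0.015,0.25,0],[0.02,0.28,0],[0.02,0.28,0],[0.02,0.28,0],[0.02,0.28,0],[0.02,0.28,0],[0.02,0.25,0],[0.01,0.16,0],[0.01,0.1,0],[0,0.04,0]],"rotation":[[0,0,-0.03],[0,0,-0.06],[0,0,-0.07],[0,0,-0.07],[0,0,-0.07],[0,0,-0.07],[0,0,-0.07],[0,0,-0.07],[0,0,-0.07],[0,0,-0.06],[0,0,-0.04],[0,0,-0.02]],"fingers":[0,0,0,0,0,0,0,0,0,0,0,0]}'
python3 -m inch '{"linear":[[0,0,0],[0,0,0],[0,0,0],[0,0,0],[0,0,0],[0,0,0]],"rotation":[[0,0,0],[0,0,0],[0,0,0],[0,0,0],[0,0,0],[0,0,0]],"fingers":[0,0,0,0,0,0]}'
python3 - <<'E'
from h import *
im,d,o=cam('top'); P=pts('top',d,o); save(cv2.resize(im[200:330,190:400],None,fx=3.8,fy=3.8,interpolation=2),'c2.png')
im,d,o=cam('wrist'); save(im,'w2.png'); P=pts('wrist',d,o)
print(o['position'],2*np.degrees(np.arctan2(o['tool_rot'][2],o['tool_rot'][1]))-90,o['joints'])
for v in range(150,301,25): print(v,P[v,150:420:15].round(3)[:,2])
E
```

```text
t: 4.23
position: [0.4746, -0.0334, 0.2017]
tool_rot: [-0.0, 1.0, 0.0, -0.001]
contact_force: [0.1, 0.5, -5.0]
finger_gap: 0.168
grip_force: 59.1
t: 4.73
position: [0.475, -0.0354, 0.2023]
tool_rot: [0.0, 1.0, -0.001, -0.0]
contact_force: [-0.5, 0.8, -6.2]
finger_gap: 0.168
grip_force: 59.1
[ 0.47502686 -0.03535285  0.20233688] -90.06614452433882 [-9.83523632e-02  2.02218133e-01  1.85274295e+00 -1.39779735e-04
  1.08662489e+00  1.47366347e+00]
150 [ 0.001 -0.002  0.     0.001 -0.     0.002 -0.001 -0.001  0.148 -0.
  0.001 -0.     0.001  0.069 -0.001  0.002 -0.001  0.001]
175 [0.103 0.097 0.089 0.084 0.077 0.075 0.074 0.074 0.149 0.148 0.181 0.083
 0.068 0.102 0.14  0.001 0.    0.001]
200 [ 0.104  0.099  0.09   0.085  0.078  0.074  0.073  0.073  0.073  0.094
  0.194  0.096  0.084  0.103  0.143  0.    -0.    -0.001]
225 [ 0.105  0.099  0.092  0.085  0.078  0.075  0.09   0.088  0.072  0.07
  0.198  0.069  0.068  0.106  0.144 -0.    -0.     0.001]
250 [0.106 0.1   0.094 0.086 0.079 0.075 0.094 0.094 0.071 0.09  0.094 0.204
 0.069 0.106 0.146 0.121 0.119 0.119]
275 [ 0.108  0.102  0.094  0.088  0.08   0.075  0.075  0.074  0.073  0.097
  0.209  0.209  0.206  0.108  0.146  0.001 -0.001  0.   ]
300 [ 0.11   0.103  0.096  0.089  0.082  0.075  0.076  0.075  0.076  0.191
  0.208  0.208  0.206  0.191  0.146  0.    -0.001 -0.001]
```

View pics/w2.png

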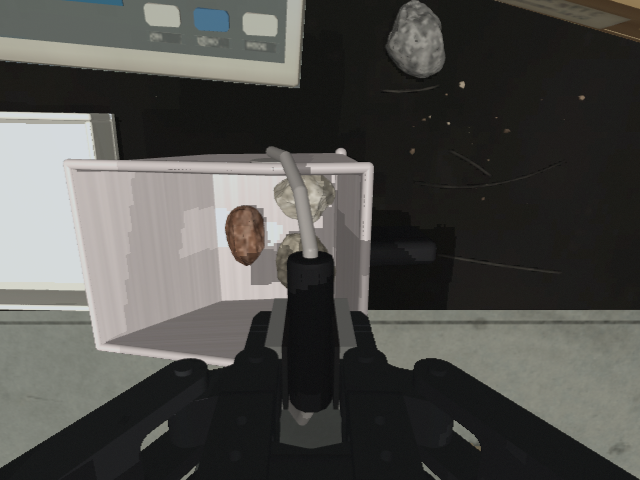

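The scuttle hangs almost level (about 3° heel-down) with all three stones in it, next to the tray and clear of the rock at (415,40). I lower it.

```bash
python3 -m inch '{"linear":[[0,0,-0.1],[0,0,-0.15],[0,0,-0.12],[0,0,-0.1],[0,0,-0.08],[0,0,-0.05],[0,0,-0.04],[0,0,-0.02],[0,0,-0.02],[0,0,0],[0,0,0]],"rotation":[[0,0,0],[0,0,0],[0,0,0],[0,0,0],[0,0,0],[0,0,0],[0,0,0],[0,0,0],[0,0,0],[0,0,0],[0,0,0]],"fingers":[0,0,0,0,0,0,0,0,0,0,0]}'
```

```text
t: 5.75
position: [0.4753, -0.0346, 0.135]
tool_rot: [-0.0, 1.0, -0.0, 0.001]
contact_force: [-2.3, 3.6, -0.4]
finger_gap: 0.162
grip_force: 59.7
```

```bash
python3 -m inch '{"linear":[[0,0,-0.015],[0,0,0],[0,0,0],[0,0,0],[0,0,0],[0,0,0],[0,0,0.1],[0,0,0.2],[0,0,0.3],[0,0,0.3],[0,0,0.3],[0,0,0.3]],"rotation":[[0,0,0],[0,0,0],[0,0,0],[0,0,0],[0,0,0],[0,0,0],[0,0,0],[0,0,0],[0,0,0],[0,0,0],[0,0,0],[0,0,0]],"fingers":[0,0.9,0.9,0.9,0.9,0.9,0.9,0.9,0.9,0.9,0.9,0.9]}'
python3 -m inch '{"linear":[[0,-0.3,0],[0,-0.3,0],[0,-0.3,0],[0,-0.3,0],[0,-0.3,0],[0,0,0]],"rotation":[[0,0,0],[0,0,0],[0,0,0],[0,0,0],[0,0,0],[0,0,0]],"fingers":[1,1,1,1,1,1]}'
python3 - <<'E'
from h import *
im,d,o=cam('wrist'); save(im,'w3.png'); np.save('w3.npy',pts('wrist',d,o)); print(o['position'],o['joints'])
im,d,o=cam('top'); np.save('t3.npy',pts('top',d,o));cv2.imwrite('t3full.png',im[:,:,::-1]); save(cv2.resize(im[200:330,190:400],None,fx=3.8,fy=3.8,interpolation=2),'t3.png')
E
```

```text
t: 6.75
position: [0.4749, -0.0351, 0.2843]
tool_rot: [0.0, 1.0, -0.0, 0.0]
contact_force: [0.7, -0.0, -0.2]
finger_gap: 0.897
grip_force: 0.0
t: 7.25
position: [0.4751, -0.1895, 0.2826]
tool_rot: [0.002, 1.0, -0.002, 0.0]
contact_force: [0.2, 0.5, 0.8]
finger_gap: 0.999
grip_force: 0.0
[ 0.47513272 -0.18951698  0.28264921] [-0.40033024  0.19758685  1.64605466 -0.00297353  1.29639929  1.17596287]
```

View pics/w3.png

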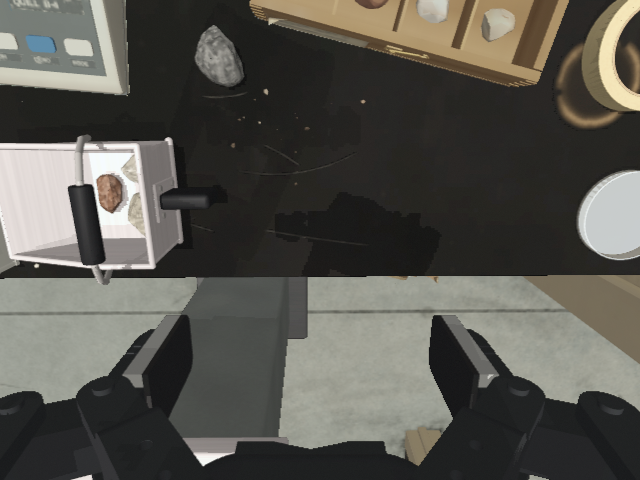

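The scuttle stands with its stones in it and the bail leaning slightly to the back, lug at about (160-212, 188-210). I measure the lug and the rim.

```bash
python3 - <<'E'
from h import *
P=np.load('w3.npy'); im=cv2.imread('pics/w3.png')
s=P[180:225,158:235].reshape(-1,3); c=im[180:225,158:235].reshape(-1,3).max(1)
k=s[(s[:,2]>.045)&(s[:,2]<.065)&(c<80)]; print('lug',len(k),np.median(k,0),k.min(0),k.max(0),cv2.minAreaRect(k[:,:2].astype(np.float32)))
s=P[130:275,120:195].reshape(-1,3); k=s[(s[:,2]>.072)&(s[:,2]<.09)]; print('rim',len(k),cv2.minAreaRect(k[:,:2].astype(np.float32)),k.min(0),k.max(0))
for n in ['w3','t3']:
  P=np.load(n+'.npy').reshape(-1,3); k=P[(P[:,2]>.074)&(P[:,2]<.088)&(P[:,0]>.41)&(P[:,0]<.54)&(P[:,1]<-.04)&(P[:,1]>-.12)]
  if len(k)>5: print(n,len(k),cv2.minAreaRect(k[:,:2].astype(np.float32)),np.polyfit(k[:,0],k[:,1],1))
E
```

```text
lug 851 [ 0.48010368 -0.08014334  0.0551546 ] [ 0.47148395 -0.10119645  0.04501447] [ 0.48613662 -0.05780829  0.05801894] ((0.47876763343811035, -0.07949599623680115), (0.014517528936266899, 0.043412964791059494), 0.43397048115730286)
rim 1327 ((0.47866547107696533, -0.04105982929468155), (0.10477269440889359, 0.03301147744059563), 0.04080086201429367) [ 0.42626904 -0.05759909  0.07200507] [ 0.53105356 -0.02458741  0.08449509]
w3 1080 ((0.4789915084838867, -0.048834819346666336), (0.017583688721060753, 0.104117751121521), 89.9666748046875) [ 0.00093654 -0.05375201]
t3 72 ((0.4805716872215271, -0.049648791551589966), (0.015178593806922436, 0.10047104954719543), 89.16041564941406) [ 0.01754193 -0.06142063]
```

The lug is centred at x = 0.479, so the pinch point is about (0.479, -0.083, 0.036). I turn the tool 90° about z, then tilt it 50° towards +y.

```bash
python3 -m inch '{"linear":[[0,0,0],[0,0,0],[0,0,0],[0,0,0],[0,0,0],[0,0,0],[0,0,0],[0,0,0],[0,0,0],[0,0,0],[0,0,0],[0,0,0]],"rotation":[[0,0,0.2],[0,0,0.2],[0,0,0.2],[0,0,0.2],[0,0,0.2],[0,0,0.2],[0,0,0.2],[0,0,0.2],[0,0,0.2],[0,0,0.2],[0,0,0.2],[0,0,0.2]],"fingers":[1,1,1,1,1,1,1,1,1,1,1,1]}'
python3 -m inch '{"linear":[[0,0,0],[0,0,0],[0,0,0],[0,0,0],[0,0,0],[0,0,0],[0,0,0],[0,0,0],[0,0,0],[0,0,0],[0,0,0],[0,0,0]],"rotation":[[0,0,0.2],[0,0,0.2],[0,0,0.2],[0.185,0,0],[0.185,0,0],[0.185,0,0],[0.185,0,0],[0.185,0,0],[0.185,0,0],[0.185,0,0],[0.185,0,0],[0.185,0,0]],"fingers":[1,1,1,1,1,1,1,1,1,1,1,1]}'
python3 -m inch '{"linear":[[0,0,0],[0,0,0]],"rotation":[[0,0,0],[0,0,0]],"fingers":[1,1]}'
python3 - <<'E'
from h import *
o=telemetry.get_obs();q=o['tool_rot'];print(R.from_quat([q[1],q[2],q[3],q[0]]).as_matrix().round(3),o['position'],o['joints'])
E
```

```text
t: 8.35
position: [0.4751, -0.1836, 0.2829]
tool_rot: [-0.0, 0.807, 0.59, 0.0]
contact_force: [0.4, -0.2, -0.1]
finger_gap: 1.007
grip_force: 0.0
t: 9.35
position: [0.4754, -0.1842, 0.2833]
tool_rot: [-0.3, 0.64, 0.641, 0.3]
contact_force: [-0.6, -0.2, -0.8]
finger_gap: 0.998
grip_force: 0.0
t: 9.52
position: [0.4751, -0.1846, 0.2819]
tool_rot: [-0.299, 0.641, 0.641, 0.298]
contact_force: [0.2, 0.2, 1.3]
finger_gap: 1.0
grip_force: 0.0
[[ 0.002  1.    -0.001]
 [ 0.644 -0.     0.765]
 [ 0.765 -0.002 -0.644]] [ 0.475126   -0.18463784  0.28188572] [-0.73600463  0.45836861  1.53824747  0.6166755   1.77521242 -0.80864109]
```

```bash
python3 -m inch '{"linear":[[0.008,0.013,-0.34],[0.008,0.013,-0.34],[0.008,0.013,-0.34],[0.008,0.013,-0.34],[0.008,0.013,-0.34],[0,0,0],[0,0,0]],"rotation":[[0,0,0],[0,0,0],[0,0,0],[0,0,0],[0,0,0],[0,0,0],[0,0,0]],"fingers":[0.6,0.6,0.6,0.6,0.6,0.6,0.6]}'
python3 - <<'E'
from h import *
im,d,o=cam('wrist'); save(im,'w4.png'); P=pts('wrist',d,o); print(o['position'])
k=P[(P[...,2]>.045)&(P[...,2]<.065)&(im.max(2)<80)&(P[...,1]<-.05)&(P[...,1]>-.11)&(abs(P[...,0]-.479)<.04)]
print(len(k),k.min(0) if len(k) else 0,k.max(0) if len(k) else 0)
E
```

```text
t: 10.1
position: [0.4792, -0.1772, 0.1135]
tool_rot: [-0.299, 0.641, 0.641, 0.298]
contact_force: [0.2, 0.5, 0.5]
finger_gap: 0.604
grip_force: 0.0
[ 0.47921101 -0.17724794  0.11353718]
1490 [ 0.47209038 -0.10146444  0.04510184] [ 0.48605995 -0.05735538  0.05741666]
```

View pics/w4.png

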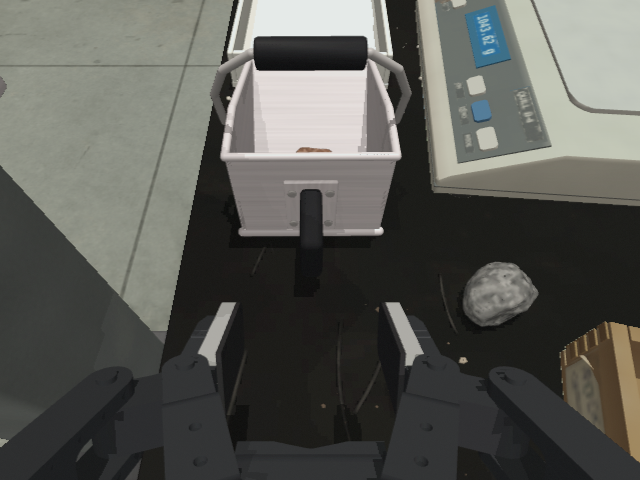

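The lug at (311,235) is centred between the open fingers at (220,340) and (400,340), with the tray straight behind it. I approach and pinch.

```bash
python3 -m inch '{"linear":[[0,0.18,-0.155],[0,0.18,-0.155],[0,0.18,-0.155],[0,0.15,-0.13],[0,0.12,-0.1],[0,0.07,-0.06],[0,0.025,-0.03],[0,0,0],[0,0,0]],"rotation":[[0,0,0],[0,0,0],[0,0,0],[0,0,0],[0,0,0],[0,0,0],[0,0,0],[0,0,0],[0,0,0]],"fingers":[0.6,0.6,0.6,0.6,0.6,0.6,0.6,0.6,0.6]}'
python3 -m inch '{"linear":[[0,0,0],[0,0,0],[0,0,0],[0,0,0],[0,0,0],[0,0,0],[0,0,0],[0,0,0]],"rotation":[[0,0,0],[0,0,0],[0,0,0],[0,0,0],[0,0,0],[0,0,0],[0,0,0],[0,0,0]],"fingers":[0,0,0,0,0,0,0,0]}' 120
```

```text
t: 10.9
position: [0.48, -0.0887, 0.0354]
tool_rot: [-0.297, 0.641, 0.641, 0.299]
contact_force: [-0.0, 0.5, 0.1]
finger_gap: 0.598
grip_force: 0.0
t: 11.57
position: [0.4792, -0.0886, 0.0348]
tool_rot: [-0.298, 0.641, 0.641, 0.299]
contact_force: [-1.1, -5.9, 5.5]
finger_gap: 0.146
grip_force: 117.2
```

```bash
python3 -m inch '{"linear":[[0,0,0.05],[0,0,0.1],[0,0,0.2],[0,0,0.2],[0,0,0.25],[0,0,0.25],[0,0,0.25],[0,0,0.25],[0,0,0.2],[0,0,0.1],[0,0,0],[0,0,0]],"rotation":[[0,0,0],[0,0,0],[0,0,0],[0,0,0],[0,0,0],[0,0,0],[0,0,0],[0,0,0],[0,0,0],[0,0,0],[0,0,0],[0,0,0]],"fingers":[0,0,0,0,0,0,0,0,0,0,0,0]}'
python3 - <<'E'
from h import *
im,d,o=cam('wrist'); save(im,'w5.png'); im,d,o=cam('scene'); save(im[100:400,150:500],'s5.png'); print(o['joints'])
E
```

```text
t: 12.57
position: [0.4786, -0.088, 0.2186]
tool_rot: [-0.298, 0.641, 0.641, 0.298]
contact_force: [0.5, 0.2, -6.0]
finger_gap: 0.147
grip_force: 117.3
[-0.60679415  0.43843008  1.75644133  0.67878515  1.54966273 -0.83888367]
```

View pics/s5.png

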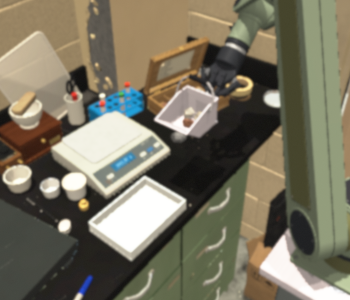

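The scuttle is held firmly, about 180 mm up and clear of everything. I move it over the tray while tipping it 45°.

```bash
python3 -m inch '{"linear":[[0,0.08,0],[0,0.16,0],[0,0.22,0],[0,0.24,0],[0,0.24,0],[0,0.24,0],[0,0.24,0],[0,0.24,0],[0,0.24,0],[0,0.2,0],[0,0.16,0],[0,0.1,0]],"rotation":[[-0.06,0,0],[-0.1,0,0],[-0.14,0,0],[-0.14,0,0],[-0.14,0,0],[-0.14,0,0],[-0.14,0,0],[-0.14,0,0],[-0.14,0,0],[-0.14,0,0],[-0.14,0,0],[-0.08,0,0]],"fingers":[0,0,0,0,0,0,0,0,0,0,0,0]}'
python3 -m inch '{"linear":[[0,0,0],[0,0,0]],"rotation":[[0,0,0],[0,0,0]],"fingers":[0,0]}'
python3 - <<'E'
from h import *
o=telemetry.get_obs();q=o['tool_rot'];print(R.from_quat([q[1],q[2],q[3],q[0]]).as_matrix().round(3)[:,2],o['position'],o['joints'])
im,d,o=cam('scene'); save(cv2.resize(im[150:400,150:400],None,fx=2.2,fy=2.2),'s6.png')
E
```

```text
t: 13.67
position: [0.4767, 0.1504, 0.2177]
tool_rot: [-0.032, 0.706, 0.707, 0.027]
contact_force: [0.6, 1.4, -5.7]
finger_gap: 0.147
grip_force: 117.9
t: 13.83
position: [0.4771, 0.1488, 0.2174]
tool_rot: [-0.033, 0.706, 0.707, 0.028]
contact_force: [-1.1, -1.1, -5.3]
finger_gap: 0.15
grip_force: 118.0
[-0.007  0.086 -0.996] [0.47705399 0.14882975 0.21739785] [0.22789634 0.21796487 1.79312254 0.09494148 1.11934783 0.18495269]
```

View pics/s6.png

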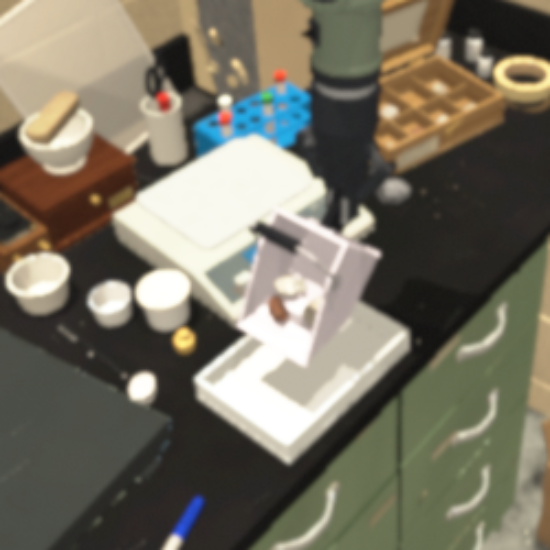

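At 45° the scuttle is over the tray with all its stones inside, lip over the middle of the tray. I tip it about 47° further.

```bash
python3 -m inch '{"linear":[[0,0,0],[0,0,0],[0,0,0],[0,0,0],[0,0,0],[0,0,0],[0,0,0],[0,0,0],[0,0,0],[0,0,0],[0,0,0],[0,0,0]],"rotation":[[-0.13,0,0],[-0.13,0,0],[-0.13,0,0],[-0.13,0,0],[-0.13,0,0],[-0.13,0,0],[-0.13,0,0],[-0.13,0,0],[-0.13,0,0],[-0.13,0,0],[-0.13,0,0],[-0.13,0,0]],"fingers":[0,0,0,0,0,0,0,0,0,0,0,0]}'
python3 -m inch '{"linear":[[0,0,0],[0,0,0],[0,0,0],[0,0,0],[0,0,0],[0,0,0],[0,0,0],[0,0,0]],"rotation":[[0,0,0],[0,0,0],[0,0,0],[0,0,0],[0,0,0],[0,0,0],[0,0,0],[0,0,0]],"fingers":[0,0,0,0,0,0,0,0]}'
python3 - <<'E'
from h import *
o=telemetry.get_obs();q=o['tool_rot'];print(R.from_quat([q[1],q[2],q[3],q[0]]).as_matrix().round(3)[:,2],o['position'],o['joints'])
im,d,o=cam('scene'); save(cv2.resize(im[150:400,150:400],None,fx=2.2,fy=2.2),'s7.png')
E
```

```text
t: 14.88
position: [0.4789, 0.147, 0.2187]
tool_rot: [0.252, 0.662, 0.659, -0.254]
contact_force: [-0.2, 0.6, -3.9]
finger_gap: 0.145
grip_force: 118.6
t: 15.55
position: [0.479, 0.1479, 0.2196]
tool_rot: [0.253, 0.661, 0.66, -0.252]
contact_force: [0.1, 0.3, -5.1]
finger_gap: 0.145
grip_force: 118.5
[ 0.    -0.667 -0.745] [0.47902416 0.14791234 0.21956379] [ 0.61000261  0.42955785  1.67602552 -0.57912975  1.51940866  0.78775091]
```

View pics/s7.png

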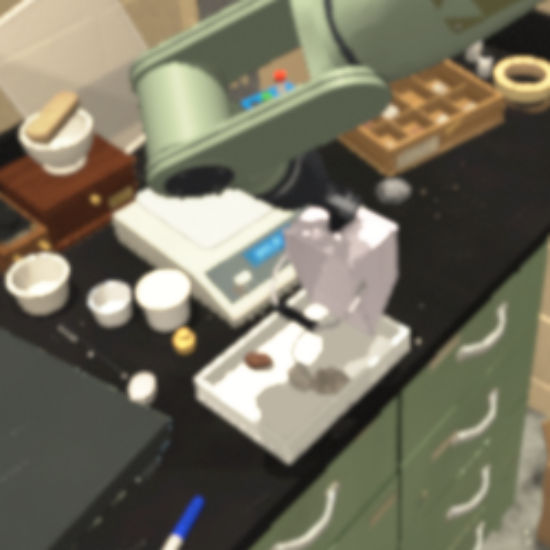

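The brown stone at (258,360) lies in the tray, with more stones near (330,380). The viewing allowance is now used up, so from here I check with depth numbers.

```bash
cat > st.py <<'E'
from h import *
def tray(n):
    im,d,o=cam(n); P=pts(n,d,o)
    m=((P[...,2]>.014)&(P[...,2]<.05)&(P[...,0]>.415)&(P[...,0]<.546)&(P[...,1]>.126)&(P[...,1]<.328)).astype(np.uint8)
    k,l,s,c=cv2.connectedComponentsWithStats(m)
    for i in range(1,k):
        if s[i,4]>8: q=P[l==i]; print(n,s[i,4],'px',c[i].round(),'mean',q.mean(0).round(3),'ext',np.ptp(q,0).round(3),'zmax',q[:,2].max().round(3),'rgb',im[l==i].mean(0).round())
if __name__=='__main__':
    tray('scene'); tray('wrist'); tray('top')
    print([telemetry.get_obs()['contact_force'].round(2)])
E
python3 st.py
```

```text
scene 55 px [296. 289.] mean [0.51  0.158 0.042] ext [0.071 0.019 0.036] zmax 0.05 rgb [193. 182. 172.]
scene 38 px [313. 298.] mean [0.448 0.159 0.046] ext [0.042 0.008 0.008] zmax 0.05 rgb [183. 170. 162.]
scene 90 px [267. 313.] mean [0.524 0.26  0.022] ext [0.038 0.029 0.016] zmax 0.03 rgb [152. 120.  99.]
scene 264 px [294. 322.] mean [0.445 0.242 0.027] ext [0.067 0.046 0.023] zmax 0.037 rgb [146. 135. 117.]
wrist 2365 px [310.  24.] mean [0.478 0.159 0.047] ext [0.103 0.007 0.008] zmax 0.05 rgb [158. 151. 149.]
top 9 px [234. 255.] mean [0.542 0.262 0.027] ext [0.007 0.008 0.014] zmax 0.034 rgb [179. 153. 133.]
top 12 px [244. 285.] mean [0.448 0.229 0.031] ext [0.01  0.015 0.01 ] zmax 0.037 rgb [128. 120. 104.]
[array([-0.25,  0.16, -4.17])]
```

The brown stone lies at (0.524, 0.26) and a 67 mm wide cluster at (0.445, 0.242) should be the other two. I reverse the path and check the tray from above.

```bash
python3 -m inch '{"linear":[[0,0,0.04],[0,0,0.04],[0,0,0],[0,0,0],[0,0,0],[0,0,0],[0,0,0],[0,0,0],[0,-0.05,0],[0,-0.1,0],[0,-0.15,0],[0,-0.2,0]],"rotation":[[0.13,0,0],[0.13,0,0],[0.13,0,0],[0.13,0,0],[0.13,0,0],[0.13,0,0],[0.13,0,0],[0.13,0,0],[0.13,0,0],[0.13,0,0],[0.13,0,0],[0.13,0,0]],"fingers":[0,0,0,0,0,0,0,0,0,0,0,0]}'
python3 -m inch '{"linear":[[0,-0.2,0],[0,-0.2,0],[0,-0.2,0],[0,-0.2,0],[0,-0.2,0],[0,-0.2,0],[0,-0.2,0],[0,-0.2,0],[0,-0.15,-0.02],[0,-0.1,-0.03],[0,-0.01,-0.03],[0,0,0]],"rotation":[[0.13,0,0],[0.13,0,0],[0.13,0,0],[0.13,0,0],[0.13,0,0],[0.13,0,0],[0.13,0,0],[0.13,0,0],[0.13,0,0],[0.13,0,0],[0.13,0,0],[0.07,0,0]],"fingers":[0,0,0,0,0,0,0,0,0,0,0,0]}'
python3 -m inch '{"linear":[[0,0,0],[0,0,0]],"rotation":[[0,0,0],[0,0,0]],"fingers":[0,0]}'
cat > ck.py <<'E'
from st import *
tray('scene'); tray('top')
o=telemetry.get_obs();q=o['tool_rot'];print(R.from_quat([q[1],q[2],q[3],q[0]]).as_matrix().round(3)[:,2],o['position'].round(4))
im,d,o=cam('scene'); P=pts('scene',d,o)
s=P[(abs(P[...,0]-.479)<.06)&(P[...,1]>-.075)&(P[...,1]<.105)&(P[...,2]>.01)&(P[...,2]<.36)]
print('scuttle region',len(s),s.min(0),s.max(0))
# lip: the +y-most rim points
k=s[s[:,1]>s[:,1].max()-.006]; print('lip',k.mean(0),np.polyfit(k[:,0],k[:,2],1))
E
python3 ck.py
```

```text
t: 16.75
position: [0.4783, 0.0977, 0.2275]
tool_rot: [-0.031, 0.706, 0.707, 0.031]
contact_force: [0.4, -0.4, -3.8]
finger_gap: 0.145
grip_force: 118.3
t: 17.75
position: [0.4783, -0.0899, 0.2174]
tool_rot: [-0.3, 0.642, 0.64, 0.298]
contact_force: [-0.1, 0.3, -5.6]
finger_gap: 0.145
grip_force: 118.5
t: 17.92
position: [0.4788, -0.0881, 0.219]
tool_rot: [-0.299, 0.641, 0.641, 0.297]
contact_force: [-0.2, 1.3, -3.3]
finger_gap: 0.146
grip_force: 118.5
scene 42 px [288. 286.] mean [0.545 0.151 0.026] ext [0.004 0.046 0.024] zmax 0.038 rgb [189. 184. 168.]
scene 10 px [280. 292.] mean [0.545 0.186 0.029] ext [0.003 0.011 0.021] zmax 0.038 rgb [197. 192. 177.]
scene 91 px [267. 313.] mean [0.524 0.26  0.022] ext [0.032 0.028 0.015] zmax 0.029 rgb [155. 123. 102.]
scene 263 px [294. 322.] mean [0.444 0.242 0.027] ext [0.067 0.047 0.026] zmax 0.04 rgb [221. 210. 185.]
top 61 px [236. 259.] mean [0.529 0.255 0.025] ext [0.032 0.027 0.021] zmax 0.035 rgb [166. 136. 118.]
top 196 px [241. 284.] mean [0.449 0.237 0.029] ext [0.072 0.042 0.024] zmax 0.041 rgb [203. 194. 173.]
[-0.001  0.764 -0.645] [ 0.479  -0.0874  0.2199]
scuttle region 2154 [ 0.41925706 -0.05614893  0.18232027] [0.53388874 0.09209459 0.32085379]
lip [0.47362428 0.08894222 0.23467557] [-0.00253889  0.23587805]
```

The cluster's top-view area (196 px against 61 px for the brown stone) fits the two pale stones lying side by side, so all three are in the tray. The lip height shows the scuttle is still level in the grip. I lower it.

```bash
python3 -m inch '{"linear":[[0,0,-0.1],[0,0,-0.2],[0,0,-0.25],[0,0,-0.25],[0,0,-0.25],[0,0,-0.25],[0,0,-0.2],[0,0,-0.15],[0,0,-0.1],[0,0,-0.06],[0,0,0],[0,0,0]],"rotation":[[0,0,0],[0,0,0],[0,0,0],[0,0,0],[0,0,0],[0,0,0],[0,0,0],[0,0,0],[0,0,0],[0,0,0],[0,0,0],[0,0,0]],"fingers":[0,0,0,0,0,0,0,0,0,0,0,0]}'
python3 -m inch '{"linear":[[0,0,-0.015],[0,0,-0.01],[0,0,0],[0,0,0]],"rotation":[[0,0,0],[0,0,0],[0,0,0],[0,0,0]],"fingers":[0,0,0,0]}'
```

```text
t: 19.07
position: [0.4794, -0.088, 0.0388]
tool_rot: [-0.298, 0.641, 0.641, 0.299]
contact_force: [-0.5, 0.7, -4.5]
finger_gap: 0.145
grip_force: 118.4
t: 19.4
position: [0.4792, -0.0881, 0.0362]
tool_rot: [-0.298, 0.641, 0.641, 0.299]
contact_force: [-0.1, -0.1, -3.8]
finger_gap: 0.141
grip_force: 118.4
```

```bash
python3 -m inch '{"linear":[[0,0,-0.01],[0,0,-0.01],[0,0,0],[0,0,0]],"rotation":[[0,0,0],[0,0,0],[0,0,0],[0,0,0]],"fingers":[0,0,0,0]}'
```

```text
t: 19.73
position: [0.4792, -0.088, 0.0348]
tool_rot: [-0.299, 0.641, 0.641, 0.299]
contact_force: [-1.4, -3.9, 5.3]
finger_gap: 0.148
grip_force: 119.8
```

Firm contact with the bench, at the same height as when I picked it up. I open and back out along the tool axis, then verify.

```bash
python3 -m inch '{"linear":[[0,0,0],[0,0,0],[0,0,0],[0,0,0],[0,0,0],[0,-0.1,0.08],[0,-0.18,0.155],[0,-0.18,0.155],[0,-0.18,0.155],[0,-0.18,0.155],[0,0,0.3],[0,0,0.3]],"rotation":[[0,0,0],[0,0,0],[0,0,0],[0,0,0],[0,0,0],[0,0,0],[0,0,0],[0,0,0],[0,0,0],[0,0,0],[0,0,0],[0,0,0]],"fingers":[0.6,0.6,0.6,0.6,0.6,0.6,0.6,0.6,0.6,0.6,0.6,0.6]}'
python3 -m inch '{"linear":[[0,0,0.3],[0,0,0.2],[0,0,0],[0,0,0],[0,0,0],[0,0,0]],"rotation":[[0,0,0],[0,0,0],[0,0,0],[0,0,0],[0,0,0],[0,0,0]],"fingers":[0.6,0.6,0.6,0.6,0.6,0.6]}'
python3 ck.py
python3 - <<'E'
from h import *
im,d,o=cam('wrist'); P=pts('wrist',d,o)
k=P[(P[...,2]>.045)&(P[...,2]<.065)&(im.max(2)<80)&(P[...,1]<-.05)&(P[...,1]>-.11)&(abs(P[...,0]-.479)<.04)]
print('lug',len(k),k.min(0),k.max(0))
k=P[(P[...,2]>.072)&(P[...,2]<.09)&(abs(P[...,0]-.479)<.055)&(P[...,1]<-.04)&(P[...,1]>-.07)]
print('rim',k.min(0),k.max(0),np.polyfit(k[:,0],k[:,2],1))
E
```

```text
t: 20.73
position: [0.4787, -0.1715, 0.1649]
tool_rot: [-0.299, 0.642, 0.64, 0.298]
contact_force: [-0.6, 0.5, 0.6]
finger_gap: 0.604
grip_force: 0.0
t: 21.23
position: [0.4785, -0.1699, 0.2128]
tool_rot: [-0.3, 0.641, 0.64, 0.298]
contact_force: [-0.3, -0.0, -0.3]
finger_gap: 0.599
grip_force: 0.0
scene 15 px [292. 282.] mean [0.545 0.133 0.028] ext [0.003 0.014 0.018] zmax 0.036 rgb [189. 184. 169.]
scene 10 px [285. 287.] mean [0.545 0.164 0.033] ext [0.002 0.02  0.01 ] zmax 0.038 rgb [203. 199. 185.]
scene 90 px [267. 313.] mean [0.524 0.26  0.022] ext [0.034 0.028 0.018] zmax 0.032 rgb [152. 121. 101.]
scene 254 px [294. 322.] mean [0.444 0.242 0.027] ext [0.067 0.046 0.023] zmax 0.038 rgb [219. 207. 181.]
top 63 px [236. 259.] mean [0.529 0.255 0.026] ext [0.031 0.025 0.022] zmax 0.036 rgb [168. 139. 120.]
top 198 px [241. 284.] mean [0.449 0.236 0.03 ] ext [0.072 0.044 0.029] zmax 0.043 rgb [206. 197. 176.]
[-0.001  0.766 -0.642] [ 0.4787 -0.1698  0.2128]
scuttle region 1398 [ 0.41946872 -0.05708687  0.010058  ] [0.53328038 0.09342157 0.136425  ]
lip [0.47250886 0.08910347 0.05125774] [-0.01658595  0.05909475]
lug 923 [ 0.47203441 -0.10068267  0.04505797] [ 0.48577905 -0.05736224  0.058372  ]
rim [ 0.42643641 -0.0571368   0.07202947] [ 0.53121114 -0.04000924  0.08403437] [-0.00058883  0.08014512]
```

The scuttle is upright with its lip at 51 mm. One last check that it is empty.

```bash
python3 - <<'E'
from h import *
for n in('top','wrist'):
  im,d,o=cam(n); P=pts(n,d,o); s=P[(abs(P[...,0]-.479)<.04)&(P[...,1]>-.045)&(P[...,1]<.018)&(P[...,2]<.1)]
  print(n,len(s),np.percentile(s[:,2],[5,50,90,98]).round(3) if len(s) else '')
E
```

```text
top 471 [-0.001  0.004  0.009  0.012]
wrist 1372 [0.002 0.003 0.004 0.004]
```

```bash
python3 -c "
from workcell import r
print(r.hand_in())"
```

```text
the job is handed in; nothing more can be done
None
```

I handed the job in at about 21.5 s of the 72 s allowed: all three stones measured in the tray, and the empty scuttle stands upright on the bench beside it, released, with nothing else touched as far as I could tell (I did not re-measure the other objects). No verdict came back.

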